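# Load T-stoppers into the slotted feed track

## Robot

A 6-joint arm with a two-finger parallel gripper is mounted at the origin on the work surface; the furniture and walls round the work are solid. World frame = base frame: x ahead of the robot, y to its left, z up, the work surface at z = 0. Lengths are in m, angles in rad, forces in N, time in s.
With the tool pointing down it reaches from about 0.275 to 0.825 m from the base axis. Payload 5.2 kg.
Tool frame: the origin (TCP) lies between the finger pads; the fingertips stand r.tips_ahead ahead of it and the grasp point (between the pads) is the TCP (r.tips_ahead is the distance from the TCP to the fingertips, in m); z points along the fingers, y is the line along which they close (so a half turn about z gives the same grasp; the last joint's range is limited). The gripper opens to 93 mm and grips with 3 to 60 N. Pads are 15 mm wide; open, the fingers measure 128 mm over their backs; the gripper's body (75 mm by 188 mm) begins 65 mm behind the grasp point.
Start: joints at [-1.312, 0.259, 1.535, -0, 1.348, -0.203], TCP at [0.245, -0.492, 0.204] pointing down, gripper open.
Joint ranges: [-3.14, 3.14], [-0.91, 2.08], [0.19, 2.58], [-1.22, 4.36], [0.22, 2.71], [-3.12, 3.12]. Speed limits (rad/s): [2.57, 2.57, 3.14, 3.14, 3.14, 3.14].

## Interface

Orientations are given as a unit quaternion [w, x, y, z].
In Python, from plant import r, optics, job gives the robot as it stands.
- The arm moves only by the tool step_arm, never from a script. Its argument "deltas" is a list of rows, each a list of 6 numbers: the shift along the tool's x, y, z in units of 60 mm (1.0 is 60 mm), then the turn, a rotation vector about the tool's x, y, z in units of 10 degrees (1.0 is 10 degrees). In form: [[dx, dy, dz, wx, wy, wz], ...]. A call has 1 to 12 rows; each row shifts and turns the commanded pose from where the row before left it, along the tool's axes as they then stand; what a row does not reach is not made up. A row lasts 1/8 s, in which the tool goes at most 62.5 mm and 10.7 degrees, less where a joint would pass 70% of its speed; a pose out of reach is approached as far as the arm can. A call is refused whole if a number of a shift passes 1 or a number of a turn 1, either way. A call with a gripper value outside its range is refused whole. "grip" is the finger opening in mm, from 0 to 93, set as the call begins (left out, the last holds). The fingers move at their own pace and stop on an object; "squeeze" is the grip in N (left out, the last holds). Time passes only in rows, so rows that do not move let the fingers close. It gives the time, the measured TCP pose, the force, the opening and the grip force at its end, in the units of the state.
- r.get_state(): the state, without advancing time (a new reading comes with each control period).
- optics.get_image(name): name is "side" or "top"; returns the picture (400x640x3 uint8, red, green, blue); there is no depth.
- optics.calibration(name): a dict with "fx", "fy", "cx", "cy" (pixels), "origin" and "attitude" of the camera in the world. Camera axes: x right, y down, z forward; pixel columns grow to the right and rows downward; lengths in m; the calibration is good to about 2 mm. A picture is of the moment at which its call begins. calibration takes no time and is no camera call.
- job.sign_off(): hands the job in; it is judged then, once.
Trained networks look in the newest picture that a camera, given by its name, has taken for a name from the list of things; names that differ only in an ending like _2 or _b are one class to them, and where a whole thing is asked for, a point or a joint stands for the part that bears it (a point fixed in the world has none). Each returns a list of dicts, best first, with "p" (0 to 1); they miss things now and then, are a little off and sometimes report something else, mostly with a low value. They report only what shows in the picture. A call takes as long as a camera call. They do not tell look-alikes from the thing itself.
- optics.recognise(camera, thing): "centre" ([x, y, z] in m, in world coordinates, good to about 4 mm: the middle of the surface that is visible of it).
The state is a dict: "time_s": time; "joint_pos": joint angles; "qvel": joint speeds; "joint_efforts": joint torques, N m; "tcp_pos": TCP position; "tool_rot": TCP orientation; "ft_force": force on the tool from outside, world axes, zero at the start; "ft_torque": the same for the moment, N m; "opening": opening from 0.0 (shut) to 1.0 (fully open); "gripper_force": force on a finger pad.
Only numpy, scipy, OpenCV 4.12 (cv2) and the standard library are available. Lean on these libraries where they do the work, as an engineer would, in place of code of your own. Each camera call takes 0.05 s, during which the arm holds its last target. There are 200 camera calls.

## Task

Swing the stop gate at the foot of the slotted track shut, then send the two stoppers lying on the loading deck into the track, so that both queue up behind the gate, hanging by their heads with the shanks down through the slot. Leave the glue bottle and the tape roll beyond the feeder where they are.

Things in the scene. Friction and masses are not known exactly. Their poses are not given: they have to be found in the camera images.
- feeder: Fixed stand: level loading deck, and slotted track running down from it; 375 x 150 mm. Origin: on the table under the bend where deck becomes track; x level from deck to track, y left of that, z up. Deck: polished sheet (friction 0.2), top at z = 190 mm, x -225 to 0, y -72 to 72, rims 12 mm high at its sides and rear.
- mouth (a point): Middle of the start of the slot, on the deck top (feeder -55, 0, 190 mm). The slot is 38 mm wide here, 24 mm from x = -15 on, and runs on over the bend at x = 0 into the track. Two guides 6 mm high on the deck funnel towards it, from y = +-60 mm at x = -135 to y = +-19 mm at x = -62.
- track: Two white rails (friction 0.2), fixed, sloping down 26 degrees. Origin: on the rail tops at the bend, mid-slot; x down the slope, y as the feeder's, z square to the rails, up. Slot 24 mm wide, open at the lower end at x = 163. A shank drops through the slot, the head rides on deck and rails; past the bend it slides down by itself. Side skirts 52 mm apart, 6 mm high.
- arch (a point): Middle of the underside of a round-bar arch over the track, at track x = 55 mm, 23 mm above the rails: a stopper hanging by its head passes under, one lying or standing shank-up does not.
- gate (a joint): Stop gate near the track's foot: yellow bent bar on a pivot square to the rails at track x = 140, y = 36 mm. 0 = shut: its arm lies straight across the rails, 8 to 15 mm above them, against its stop. Grows to 1.7 rad as it opens (start 1.35 to 1.65): the arm swings up-slope to lie beside the track, the handle swings down-slope. Stays where left; about 1 N at the knob moves it.
- gate_knob (a point): Top centre of the red knob on the gate's handle: pin 13 mm thick, 24 mm tall, square to the rails, 36 mm from the gate's pivot. At gate angle g it is at track x = 140 + 36 sin(g - 0.7), y = 36 + 36 cos(g - 0.7), z = 37 mm. Pushed up-slope round the pivot it shuts the gate.
- glue: Bystander: white glue bottle with a red tip, 47 mm across, 130 mm tall, standing on the table beyond the feeder. Origin under its middle.
- tape: Bystander: yellow-brown roll of packing tape lying flat on the table beyond the feeder, 92 mm across, 24 mm high. Origin under its middle.
- stopper_a: Pale-headed T-stopper, 22 g: wood disc head 40 mm across, 13 mm thick; cork shank 21 mm across, 23 mm long on its middle. Origin: centre of the head's flat outer face; z runs from there along the shank. Starts lying on the deck, z pointing towards the track (within 30 degrees) and dipping 22 degrees. Rolls easily. Pushed flat on its head face it slides, and the shank drops into the slot.
- stopper_b: Grey-headed T-stopper, 22 g: wood disc head 40 mm across, 13 mm thick; cork shank 21 mm across, 23 mm long on its middle. Origin: centre of the head's flat outer face; z runs from there along the shank. Starts lying on the deck, z pointing towards the track (within 30 degrees) and dipping 22 degrees. Rolls easily. Pushed flat on its head face it slides, and the shank drops into the slot.
Not all that is in view belongs to the job. What is shaped like the stopper_a but orange, pink or purple is not meant.

How it is judged:
On the way:
1. the stop gate is swung shut (value of joint gate below 0.15 rad), for 0.2 s.
At the end, for the whole second after the job is handed in: The gate is shut (within 0.15 rad) and both stoppers hang at rest in the track between 30 and 190 mm below the bend: head on both rails (head face 8 to 19 mm above the rail tops), shank down in the slot, square to the rails within 0.25 rad and within 6 mm of the slot's middle (value of joint gate below 0.15 rad and x of stopper_a in the frame of track between 0.03 and 0.135 m and y of stopper_a in the frame of track between -0.006 and 0.006 m and z of stopper_a in the frame of track between 0.008 and 0.019 m and angle between the z axis of each of stopper_a, stopper_b and the z axis of track, either way round below 0.25 rad and angle between each of stopper_a, stopper_b's own z axis and vertical above 2.3 rad and linear speed of each of stopper_a, stopper_b below 0.02 m/s and x of stopper_b in the frame of track between 0.03 and 0.135 m and y of stopper_b in the frame of track between -0.006 and 0.006 m and z of stopper_b in the frame of track between 0.008 and 0.019 m); the robot touches nothing.
It fails at once if the glue bottle is shoved away (more than 30 mm) (distance of glue from where it was at the start of the episode above 0.03 m).
It fails at once if the tape roll is shoved away (more than 30 mm) (distance of tape from where it was at the start of the episode above 0.03 m).
It also fails if it takes over 54 s, if anything falls off the work surface, if the arm or the gripper's body presses on something with over 40 N, if the wrist force passes 120 N, or if a joint passes its speed limit or range.

## Working session

There is one attempt and no reset: what is moved stays moved. The work goes in short steps, Python scripts to look and compute and a tool call to move; the robot and the scene stay as the last step left them, time stands still between calls to the robot, and variables do not carry over. Pictures are saved under pics/ and viewed, at most 10 in all, crops included, and the job is handed in when it is done.

Besides the shell and the picture viewer there is one more tool, called after ">>>" as name(argument=value, ...) on one line, values as JSON. step_arm: Moves the arm, as the interface text tells. Its arguments: {"type":"object","properties":{"deltas":{"type":"array","items":{"type":"array","items":{"type":"number"}}},"grip":{"type":"number"},"squeeze":{"type":"number"}},"required":["deltas"]}

```bash
mkdir -p pics; python3 - <<'E'
from plant import r, optics, job
import cv2, numpy as np
for n in ("top","side"):
    im=optics.get_image(n); cv2.imwrite(f"pics/{n}0.png",im[:,:,::-1])
    c=optics.calibration(n); print(n,c)
    for t in ("feeder","gate","gate_knob","stopper_a","glue","tape"):
        try: print(n,t,[(np.round(d["centre"],3).tolist(),round(d["p"],2)) for d in optics.recognise(n,t)])
        except Exception as e: print(t,e)
print(r.get_state(), r.tips_ahead)
E
```

```text
top {'fx': 418.2205610489964, 'fy': 418.2205610489964, 'cx': 325.0600597277298, 'cy': 202.04220074434423, 'origin': array([ 0.37033035, -0.27582189,  1.11465642]), 'attitude': array([ 0.06478137, -0.64225226,  0.75976722, -0.07790492])}
top feeder [([0.513, -0.299, 0.184], 0.96)]
top gate [([0.502, -0.081, 0.147], 0.66)]
top gate_knob [([0.501, -0.079, 0.148], 0.49)]
top stopper_a [([0.524, -0.308, 0.21], 0.79), ([0.498, -0.388, 0.219], 0.68), ([0.442, -0.49, 0.023], 0.62), ([0.564, -0.503, 0.025], 0.47), ([0.632, -0.473, 0.027], 0.46)]
top glue [([0.664, -0.206, 0.091], 0.96)]
top tape [([0.683, -0.346, 0.022], 0.87), ([0.518, -0.136, 0.159], 0.6)]
side {'fx': 445.7643072314157, 'fy': 445.7643072314157, 'cx': 321.2236906468071, 'cy': 203.52106891381445, 'origin': array([ 1.17143317, -0.62444305,  0.65975802]), 'attitude': array([-0.38344875,  0.77584084,  0.45229745, -0.21555758])}
side feeder [([0.545, -0.292, 0.166], 0.67)]
side gate [([0.508, -0.082, 0.15], 0.5)]
side gate_knob [([0.509, -0.087, 0.144], 0.56)]
side stopper_a [([0.505, -0.391, 0.209], 0.94), ([0.448, -0.499, 0.025
[... 203 characters left out ...]
0.7, 'joint_pos': array([-1.31180760e+00,  2.58578123e-01,  1.53501458e+00,  2.01276626e-05,
        1.34802188e+00, -2.02763777e-01]), 'qvel': array([ 0.00042556, -0.0013772 , -0.00026714,  0.00117129, -0.00166235,
        0.00040914]), 'joint_efforts': array([ 3.64933085e-04, -4.37046826e+01, -2.84259224e+01,  7.19063915e-02,
        3.11030529e-02, -8.78414789e-05]), 'tcp_pos': array([ 0.24507797, -0.49236808,  0.20435867]), 'tool_rot': array([-1.12359755e-05,  9.73466765e-01,  2.28828446e-01,  9.50303731e-06]), 'ft_force': array([ 0.81107475, -0.30890955, -0.3198126 ]), 'ft_torque': array([-0.02520571,  0.0432099 ,  0.01748613]), 'gripper_force': 0.0, 'opening': 1.0011784434833155} 0.019
```

```bash
python3 - <<'E'
import cv2
a=cv2.imread("pics/top0.png"); cv2.imwrite("pics/top0c.png",cv2.resize(a[60:360,180:580],None,fx=2,fy=2,interpolation=2))
b=cv2.imread("pics/side0.png"); cv2.imwrite("pics/side0c.png",cv2.resize(b[60:360,120:520],None,fx=2,fy=2,interpolation=2))
E
```

```text
(no output)
```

View pics/top0c.png

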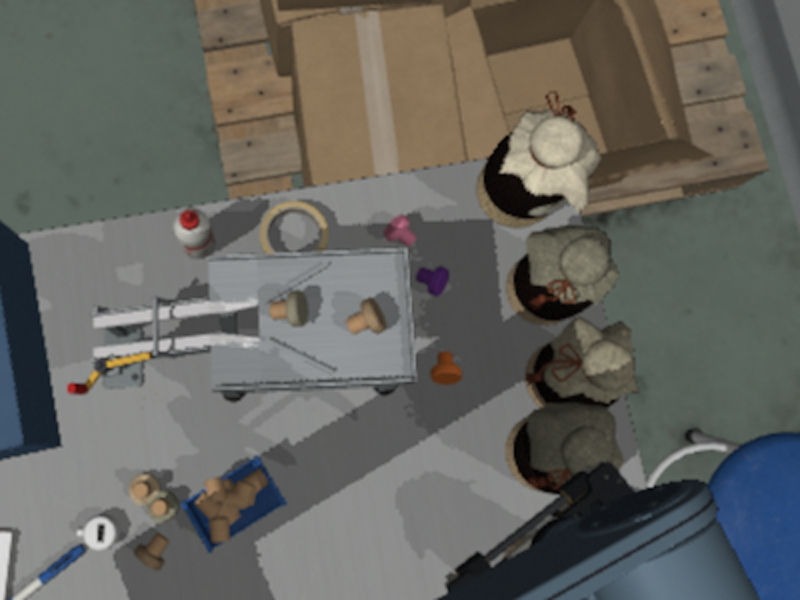

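View pics/side0c.png

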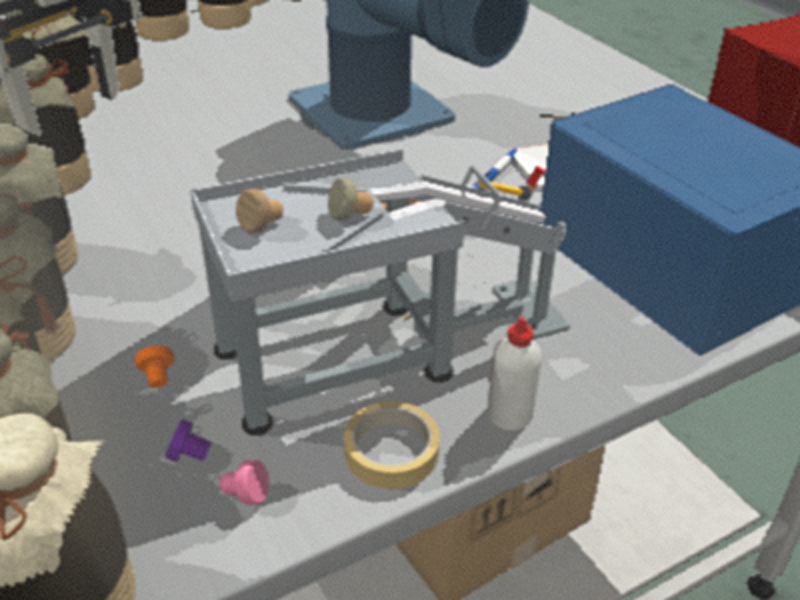

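The top crop shows the deck, with the track running to image left. The grey-headed stopper_b is at crop (290,309), nearer the slot, and the pale-headed stopper_a is at (368,316). The pink (400,230), purple (433,280) and orange (445,368) ones on the table are decoys. The gate is open, with its red knob at (77,388). The tape (295,228) and glue (193,230) sit beyond the feeder. The side view agrees.

```bash
cat > h.py <<'E'
import numpy as np, cv2
from scipy.spatial.transform import Rotation as R
from scipy.optimize import least_squares
from plant import r, optics, job
def rot(q): return R.from_quat([q[1],q[2],q[3],q[0]])
def proj(n,P):
    c=optics.calibration(n); p=rot(c["attitude"]).inv().apply(np.atleast_2d(P)-c["origin"])
    return np.c_[c["fx"]*p[:,0]/p[:,2]+c["cx"],c["fy"]*p[:,1]/p[:,2]+c["cy"]]
def back(n,uv,z):
    c=optics.calibration(n); uv=np.atleast_2d(uv)
    d=rot(c["attitude"]).apply(np.c_[(uv[:,0]-c["cx"])/c["fx"],(uv[:,1]-c["cy"])/c["fy"],np.ones(len(uv))])
    return c["origin"]+d*((z-c["origin"][2])/d[:,2])[:,None]
def f2w(F,P):
    P=np.atleast_2d(P); c,s=np.cos(F[2]),np.sin(F[2])
    return np.c_[F[0]+c*P[:,0]-s*P[:,1],F[1]+s*P[:,0]+c*P[:,1],P[:,2]]
def w2f(F,P):
    P=np.atleast_2d(P); c,s=np.cos(F[2]),np.sin(F[2]); x,y=P[:,0]-F[0],P[:,1]-F[1]
    return np.c_[c*x+s*y,-s*x+c*y,P[:,2]]
A=np.radians(26)
def t2f(T):
    T=np.atleast_2d(T); return np.c_[T[:,0]*np.cos(A)+T[:,2]*np.sin(A),T[:,1],.19-T[:,0]*np.sin(A)+T[:,2]*np.cos(A)]
def knob(g): return np.array([.140+.036*np.sin(g-.7),.036+.036*np.cos(g-.7),.037])
E
python3 - <<'E'
from h import *
uv=np.array([[410,250],[414,381],[212,259],[216,389],[95,318],[95,350]])/2+[180,60]
Pf=np.r_[[[-.225,-.073,.202],[-.225,.073,.202],[0,-.073,.202],[0,.073,.202]],t2f([[.163,-.019,0],[.163,.019,0]])]
for k in range(6): print(np.round(back("top",uv[k],Pf[k,2]),3))
s=least_squares(lambda F:(proj("top",f2w(F,Pf))-uv).ravel(),[.51,-.28,1.5]); F=s.x; print(F,np.round(s.fun.reshape(-1,2),1))
np.save("F.npy",F)
# knob angle
ku=np.array([77,388])/2+[180,60]
for g in (1.3,1.4,1.5,1.6,1.7): print(g,np.round(f2w(F,t2f(knob(g))),3),proj("top",f2w(F,t2f(knob(g))))-ku)
for n in ("top","side"):
    im=cv2.imread(f"pics/{n}0.png"); 
    lines=[[[-.225,-.072,.19],[-.225,.072,.19],[0,.072,.19],[0,-.072,.19],[-.225,-.072,.19]],[[-.135,.06,.196],[-.062,.019,.196]],[[-.135,-.06,.196],[-.062,-.019,.196]]]+[[[0,y,.19],t2f([.163,y,0])[0]] for y in (-.012,.012)]
    big=cv2.resize(im,None,fx=4,fy=4,interpolation=2)
    for l in lines:
        p=(proj(n,f2w(F,np.array(l)))+.5)*4
        cv2.polylines(big,[p.astype(int)],False,(0,255,0),1)
    x,y=(215,160) if n=="top" else (205,120)
    cv2.imwrite(f"pics/{n}ov.png",big[y*4:(y+110)*4,x*4:(x+200)*4])
E
```

```text
[[ 0.571 -0.448  0.202]]
[[ 0.427 -0.424  0.202]]
[[ 0.598 -0.227  0.202]]
[[ 0.454 -0.21   0.202]]
[[ 0.57  -0.073  0.119]]
[[ 0.532 -0.068  0.119]]
[ 0.52894568 -0.2156348   1.43164511] [[ 0.4  0.6]
 [ 2.3  0.2]
 [-0.8 -1.2]
 [-2.2 -0.9]
 [ 0.3  0.8]
 [-0.   0.5]]
1.3 [[ 0.486 -0.048  0.153]] [[-0.84451812  0.13831268]]
1.4 [[ 0.489 -0.046  0.152]] [[-1.81032272 -0.74048445]]
1.5 [[ 0.491 -0.043  0.151]] [[-2.69028503 -1.74275775]]
1.6 [[ 0.494 -0.042  0.15 ]] [[-3.47620212 -2.85805841]]
1.7 [[ 0.498 -0.04   0.149]] [[-4.16085429 -4.07495577]]
```

View pics/topov.png

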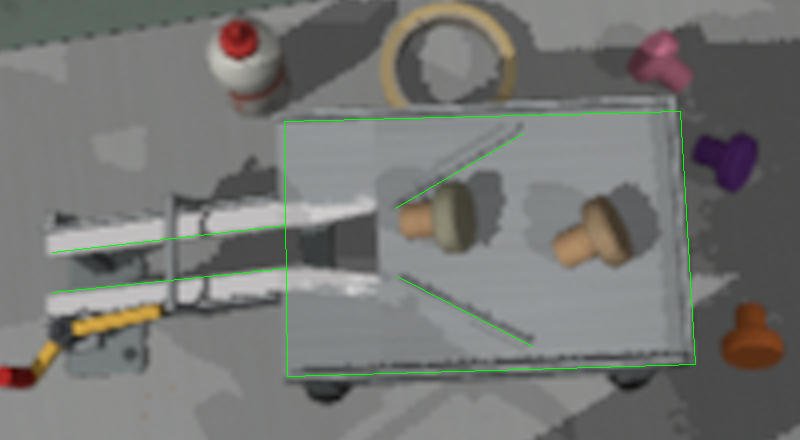

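View pics/sideov.png

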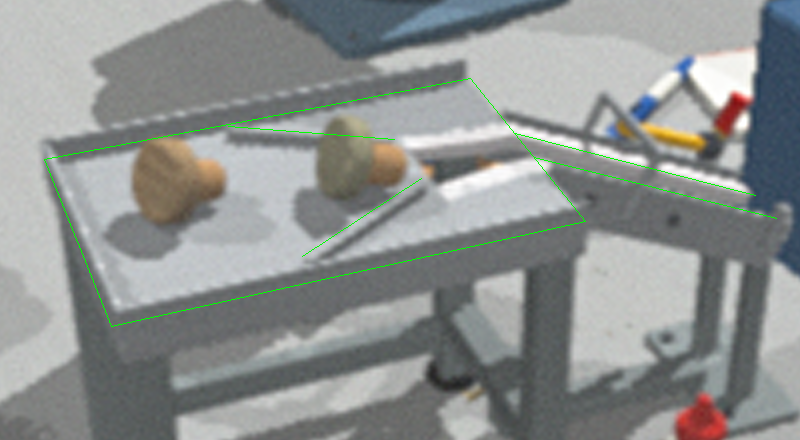

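```bash
python3 - <<'E'
from h import *
tu=np.array([[521,128],[398,205],[531,342],[402,276],[378,209],[378,279],[50,253],[50,297]])/4+[215,160]-.5
tp=np.r_[[[-.135,-.06,.196],[-.062,-.019,.196],[-.135,.06,.196],[-.062,.019,.196],[-.055,-.019,.19],[-.055,.019,.19]],t2f([[.163,-.012,0],[.163,.012,0]])]
su=np.array([[318,260],[432,188],[228,130],[405,147]])/4+[205,120]-.5
sp=np.array([[-.135,-.06,.196],[-.062,-.019,.196],[-.135,.06,.196],[-.062,.019,.196]])
for nm,f in (("top",lambda F:(proj("top",f2w(F,tp))-tu).ravel()),("side",lambda F:(proj("side",f2w(F,sp))-su).ravel()),("both",lambda F:np.r_[(proj("top",f2w(F,tp))-tu).ravel(),(proj("side",f2w(F,sp))-su).ravel()])):
    s=least_squares(f,[.51,-.28,1.43],loss="soft_l1"); print(nm,s.x,np.round(s.fun.reshape(-1,2),1).tolist())
F=s.x; np.save("F.npy",F)
ku=np.array([15,377])/4+[215,160]; ks=np.array([740,97])/4+[205,120]
for g in (1.3,1.4,1.5,1.6,1.7): print(g,np.round(f2w(F,t2f(knob(g))),3),proj("top",f2w(F,t2f(knob(g))))-ku,proj("side",f2w(F,t2f(knob(g))))-ks)
# stoppers: head centre / shank end in overlay top: a head(608,232) shank tip(560,252); b head (456,217) tip(403,221)
hs=np.array([[608,232],[558,253],[456,217],[402,221]])/4+[215,160]
print(np.round(w2f(F,np.r_[back("top",hs[[0]],.208),back("top",hs[[1]],.203),back("top",hs[[2]],.208),back("top",hs[[3]],.203)])*1000))
hs=np.array([[160,180],[212,178],[340,158],[392,163]])/4+[205,120]
print(np.round(w2f(F,np.r_[back("side",hs[[0]],.21),back("side",hs[[1]],.203),back("side",hs[[2]],.21),back("side",hs[[3]],.203)])*1000))
for p in [[0.524,-0.308,.21],[.498,-.388,.219],[.505,-.391,.209],[.534,-.312,.214],[.664,-.206,.09],[.683,-.346,.02]]: print(np.round(w2f(F,p)*1000))
E
```

```text
top [ 0.52947619 -0.21453336  1.44542817] [[-0.2, 0.4], [-1.2, 0.4], [0.1, 0.1], [-1.5, -0.5], [0.8, 0.0], [1.4, -0.7], [0.2, 0.6], [0.1, -0.5]]
side [ 0.53299484 -0.21344431  1.45898107] [[-0.4, 0.9], [0.0, -1.2], [1.7, 0.9], [-0.6, -0.7]]
both [ 0.53007576 -0.21387368  1.45091492] [[-0.7, -0.1], [-1.6, 0.0], [-0.1, -0.4], [-1.8, -0.8], [0.4, -0.3], [1.1, -1.1], [-0.2, 0.8], [-0.1, -0.3], [-1.8, -0.1], [-1.1, -2.0], [1.0, -0.1], [-1.5, -1.4]]
1.3 [[ 0.484 -0.047  0.153]] [[-1.38201787  0.86269961]] [[-1.5675072  -2.46224684]]
1.4 [[ 0.486 -0.045  0.152]] [[-2.36644049  0.00425056]] [[-0.15336226 -1.73997912]]
1.5 [[ 0.489 -0.042  0.151]] [[-3.2672387  -0.97944591]] [[ 1.24683744 -0.98248944]]
1.6 [[ 0.492 -0.041  0.15 ]] [[-4.0759895  -2.07811528]] [[ 2.6204327  -0.19658543]]
1.7 [[ 0.495 -0.039  0.149]] [[-4.78523613 -3.28047963]] [[3.95494188 0.61067513]]
[[-181.    5.  208.]
 [-154.   15.  203.]
 [ -98.   -7.  208.]
 [ -68.   -7.  203.]]
[[-184.    5.  210.]
 [-159.    9.  203.]
 [-101.   -8.  210.]
 [ -76.  -11.  203.]]
[[-94.  -5. 210.]]
[[-177.   11.  219.]]
[[-179.    4.  209.]]
[[-97. -16. 214.]]
[[  24. -132.   90.]]
[[-113. -168.   20.]]
```

```bash
python3 - <<'E'
from h import *
F=np.array([.530,-.214,1.449]); np.save("F.npy",F)
uv=np.array([[25,235],[60,445],[0,222]])/2+[180,60]
print(np.round(back("top",uv,0.0),3))
s=np.array([[700,350],[735,230],[550,122],[672,87]])/2+[120,60]
print("bottom corner",np.round(back("side",s[0],0.),3))
for z in (.1,.15,.2,.25): print(z,np.round(back("side",s[1:],z),3).tolist(), np.round(proj("top",back("side",s[1:],z))*2-[360,120]).tolist())
f=lambda P:np.round(f2w(F,np.array(P)),4).tolist()
xf=np.array([np.cos(F[2]),np.sin(F[2])]); print("xf",xf)
st=r.get_state(); R0=rot(st["tool_rot"]); print(R0.as_matrix())
print("knob g=1.45,0",f(t2f(knob(1.45))),f(t2f(knob(0.))))
E
```

```text
[[0.725 0.033 0.   ]
 [0.434 0.017 0.   ]
 [0.749 0.065 0.   ]]
bottom corner [[0.698 0.039 0.   ]]
0.1 [[0.64, 0.121, 0.1], [0.33, 0.096, 0.1], [0.328, 0.32, 0.1]] [[-64.0, 291.0], [-21.0, 545.0], [-215.0, 581.0]]
0.15 [[0.687, 0.054, 0.15], [0.405, 0.032, 0.15], [0.403, 0.235, 0.15]] [[-29.0, 236.0], [14.0, 471.0], [-168.0, 505.0]]
0.2 [[0.735, -0.013, 0.2], [0.481, -0.032, 0.2], [0.478, 0.151, 0.2]] [[9.0, 175.0], [51.0, 392.0], [-118.0, 423.0]]
0.25 [[0.782, -0.079, 0.25], [0.556, -0.097, 0.25], [0.554, 0.067, 0.25]] [[51.0, 110.0], [91.0, 307.0], [-65.0, 335.0]]
xf [0.12149542 0.99259199]
[[ 8.95275084e-01  4.45513774e-01  1.33595604e-05]
 [ 4.45513774e-01 -8.95275084e-01  2.62248279e-05]
 [ 2.36440036e-05 -1.75265669e-05 -1.00000000e+00]]
knob g=1.45,0 [[0.4881, -0.0435, 0.1511]] [[0.4817, -0.086, 0.1721]]
```

>>> step_arm(deltas=[[0, 0, -0.3, 0, 0, -0.94], [0, 0, -0.3, 0, 0, -0.94], [0, 0, -0.3, 0, 0, -0.94], [0, 0, -0.3, 0, 0, -0.94], [0, 0, -0.3, 0, 0, -0.94], [0, 0, -0.3, 0, 0, -0.94], [0.5, 0, 0, 0, -0.87, 0], [0.5, 0, 0, 0, -0.87, 0], [0.5, 0, 0, 0, -0.87, 0]], grip=0)

```text
time_s: 1.82
tcp_pos: [0.2562, -0.4045, 0.2997]
tool_rot: [0.152, 0.73, 0.644, -0.171]
ft_force: [-0.6, 0.0, -0.5]
opening: 0.081
gripper_force: 0.0
```

```bash
cat >> h.py <<'E'
F=np.load("F.npy")
def Rt(tilt,yaw=0.):  # tool frame: x forward along feeder x (+yaw) dipping by tilt deg
    t=np.radians(tilt); a=F[2]+np.radians(yaw); xf=np.array([np.cos(a),np.sin(a),0]); k=np.array([0,0,1.])
    x=np.cos(t)*xf-np.sin(t)*k; z=-np.sin(t)*xf-np.cos(t)*k
    return R.from_matrix(np.c_[x,np.cross(z,x),z])
def need(pw,Rn=None):
    s=r.get_state(); R0=rot(s["tool_rot"]); d=R0.inv().apply(np.ravel(pw)-s["tcp_pos"])/.06
    w=np.degrees((R0.inv()*Rn).as_rotvec())/10 if Rn is not None else 0
    print("t",s["time_s"],"tcp_f",np.round(w2f(F,s["tcp_pos"])*1000,1),"shift",np.round(d,2),"turn",np.round(w,2),"F",np.round(s["ft_force"],1))
E
python3 - <<'E'
from h import *
print(rot(r.get_state()["tool_rot"]).as_matrix().round(3))
need(f2w(F,t2f([.190,.066,.12])),Rt(26))
need(f2w(F,t2f([.190,.066,.039])),Rt(26))
E
```

```text
[[ 0.113  0.992 -0.053]
 [ 0.888 -0.125 -0.442]
 [-0.445  0.003 -0.895]]
t 1.825 tcp_f [[-222.4  248.7  299.7]] shift [ 7.3   3.02 -2.04] turn [ 0.01  0.05 -0.02] F [-0.6  0.  -0.5]
t 1.825 tcp_f [[-222.4  248.7  299.7]] shift [ 7.31  3.01 -0.69] turn [ 0.01  0.05 -0.02] F [-0.6  0.  -0.5]
```

>>> step_arm(deltas=[[0.73, 0.2, -0.3, 0, 0, 0], [0.73, 0.2, -0.3, 0, 0, 0], [0.73, 0.2, -0.2, 0, 0, 0], [0.73, 0.3, -0.2, 0, 0, 0], [0.73, 0.3, -0.2, 0, 0, 0], [0.73, 0.3, -0.2, 0, 0, 0], [0.73, 0.3, -0.2, 0, 0, 0], [0.73, 0.4, -0.2, 0, 0, 0], [0.73, 0.4, -0.1, 0, 0, 0], [0.73, 0.4, -0.1, 0, 0, 0], [0, 0, 0, 0, 0, 0]])

```text
time_s: 3.2
tcp_pos: [0.4911, 0.0177, 0.212]
tool_rot: [0.149, 0.729, 0.646, -0.17]
ft_force: [-0.2, -0.4, 0.1]
opening: 0.002
gripper_force: 0.0
```

```bash
python3 - <<'E'
from h import *
need(f2w(F,t2f([.190,.066,.039])),Rt(26))
im=[optics.get_image(n)[:,:,::-1] for n in ("top","side")]
a=cv2.resize(im[0][150:300,190:320],None,fx=4,fy=4,interpolation=2)[:600]
b=cv2.resize(im[1][100:200,330:430],None,fx=4,fy=4,interpolation=2)
out=np.zeros((600,800,3),np.uint8); out[:,:400]=cv2.resize(im[0][150:300,200:300],None,fx=4,fy=4,interpolation=2); out[:400,400:]=b
cv2.imwrite("pics/k1.png",out)
E
```

```text
t 3.2 tcp_f [[225.3  66.7 212. ]] shift [-0.04  0.01  1.33] turn [-0.01  0.01  0.01] F [-0.2 -0.4  0.1]
```

View pics/k1.png

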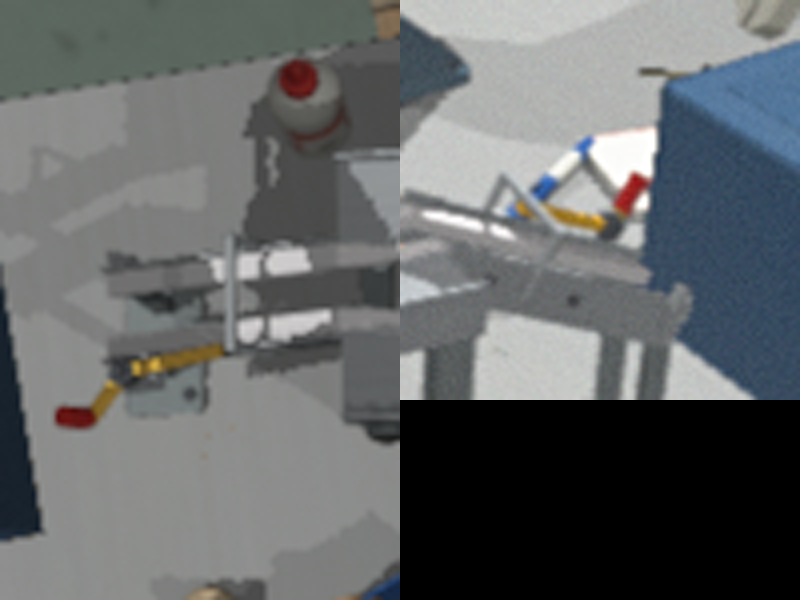

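```bash
python3 - <<'E'
from h import *
p=r.get_state()["tcp_pos"]; print(proj("top",p),proj("side",p),proj("top",f2w(F,t2f(knob(1.45)))),proj("side",f2w(F,t2f(knob(1.45)))))
E
```

```text
[[180.97650811 255.07447277]] [[415.45228057 112.40860897]] [[215.92944261 253.66587092]] [[390.59984185 142.93876927]]
```

```bash
python3 - <<'E'
from h import *
o=np.hstack([cv2.resize(optics.get_image(n)[:,:400 if n=="top" else None][:, -400:,::-1],(400,400)) for n in ("top","side")])
cv2.imwrite("pics/k2.png",o)
E
```

```text
(no output)
```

View pics/k2.png

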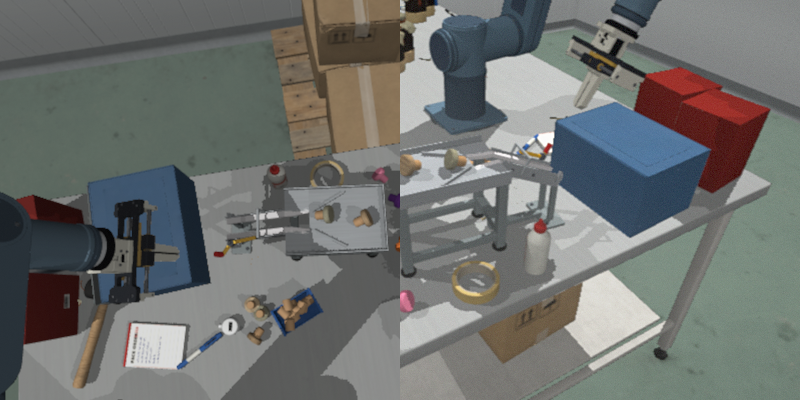

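```bash
python3 - <<'E'
from h import *
s=r.get_state();Rm=rot(s["tool_rot"]); p=s["tcp_pos"]
for d in (-.02,0,.019): print(d,proj("top",p+Rm.apply([0,0,d])),proj("side",p+Rm.apply([0,0,d])))
t=optics.get_image("top")[230:280,150:200,::-1]; q=optics.get_image("side")[70:120,400:450,::-1]
cv2.imwrite("pics/k3.png",cv2.resize(np.hstack([t,q]),(800,400),interpolation=2))
E
```

```text
-0.02 [[174.14320182 254.63351193]] [[419.71693774 104.00277286]]
0 [[181.21879886 255.11553618]] [[415.153941   112.09731569]]
0.019 [[187.68652339 255.55614918]] [[410.88884561 119.66339546]]
```

View pics/k3.png

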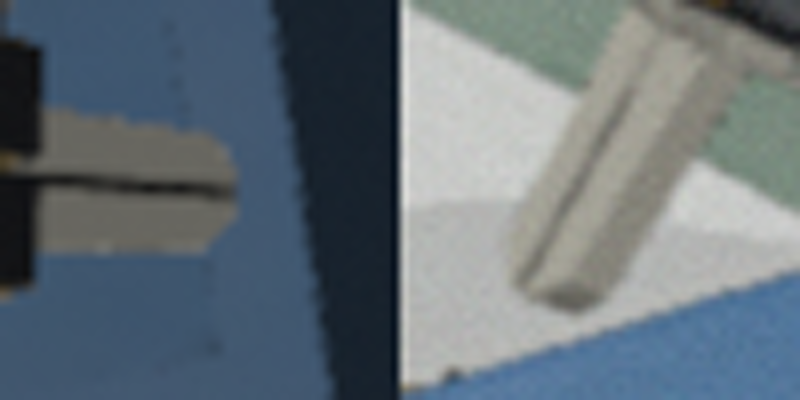

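```bash
python3 - <<'E'
from h import *
s=r.get_state();Rm=rot(s["tool_rot"]); p=s["tcp_pos"]; print(p,s["joint_pos"],s["time_s"],s["opening"],r.tips_ahead)
t=np.array([179.6,253.4]);q=np.array([420.5,106.5])
o=least_squares(lambda P:np.r_[proj("top",P)[0]-t,proj("side",P)[0]-q],p)
print(o.x,np.round(o.fun,1),"in tool mm",np.round(Rm.inv().apply(o.x-p)*1000,1))
E
```

```text
[0.48968716 0.01461598 0.21469848] [ 0.13472181  0.26438626  1.59911248 -0.44473579  1.41872175  0.36081543] 3.5 0.0024848657513173934 0.019
[0.49467846 0.01703233 0.22838247] [-1.9 -1.  -2.2  0.5] in tool mm [ -3.3   4.7 -13.6]
```

>>> step_arm(deltas=[[0, 0, 0.26, 0, 0, 0], [0, 0, 0.26, 0, 0, 0], [0, 0, 0.26, 0, 0, 0], [0, 0, 0.26, 0, 0, 0], [0, 0, 0.26, 0, 0, 0], [0, 0, 0, 0, 0, 0], [0, 0, 0, 0, 0, 0]])

```text
time_s: 4.38
tcp_pos: [0.4861, -0.0185, 0.1441]
tool_rot: [0.15, 0.73, 0.645, -0.169]
ft_force: [-0.3, 0.5, 0.0]
opening: 0.007
gripper_force: 0.0
```

```bash
python3 - <<'E'
from h import *
need(f2w(F,t2f([.190,.066,.039])),Rt(26))
s=r.get_state();Rm=rot(s["tool_rot"]); p=s["tcp_pos"]; print(s["time_s"],p)
for d in (0,.019): print(d,proj("top",p+Rm.apply([0,0,d])),proj("side",p+Rm.apply([0,0,d])))
t=optics.get_image("top")[215:275,160:240,::-1]; q=optics.get_image("side")[105:165,370:450,::-1]
cv2.imwrite("pics/k4.png",cv2.resize(np.hstack([t,q]),(800,300),interpolation=2))
E
```

```text
t 4.375 tcp_f [[188.7  67.3 144.1]] shift [0.   0.02 0.04] turn [-0.01  0.01 -0.02] F [-0.3  0.5  0. ]
4.375 [ 0.4861463  -0.01852925  0.14406936]
0 [[206.01200236 256.54713999]] [[398.51646471 142.61336985]]
0.019 [[211.59625616 256.92919919]] [[394.51386965 149.71418556]]
```

View pics/k4.png

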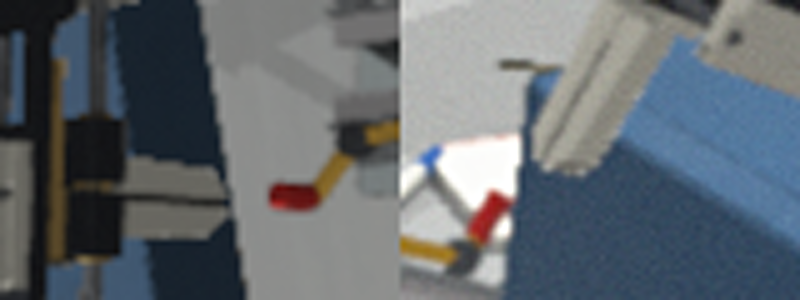

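```bash
python3 - <<'E'
from h import *
s=r.get_state();Rm=rot(s["tool_rot"]); p=s["tcp_pos"]
def tri(t,q):
    o=least_squares(lambda P:np.r_[proj("top",P)[0]-t,proj("side",P)[0]-q],p); return o.x,o.fun.round(1)
T,e1=tri([206,255.6],[402,138.6]); K,e2=tri([215.5,254],[389.8,145])
print("tip",T,e1,"knob",K,e2, "tip-knob in tool mm",(Rm.inv().apply(T-K)*1000).round(1),"tip-tcp",(Rm.inv().apply(T-p)*1000).round(1))
print("knob model",f2w(F,t2f(knob(1.45))))
E
```

```text
tip [ 0.4894403  -0.01804806  0.15513962] [-1.7 -0.8 -1.8  0.4] knob [ 0.48724809 -0.042473    0.14537774] [ 0.6  0.3  0.7 -0.1] tip-knob in tool mm [ 17.7  -0.8 -19.5] tip-tcp [-4.1  3.  -9.9]
knob model [[ 0.4880592  -0.04353518  0.15112623]]
```

>>> step_arm(deltas=[[0, 0, 0, 0, 0.87, 0], [0, 0, 0, 0, 0.87, 0], [0, 0, 0, 0, 0.87, 0], [0, 0, 0.15, 0, 0, 0], [0, 0, 0.15, 0, 0, 0], [0, 0, 0, 0, 0, 0], [0, 0, 0, 0, 0, 0]])

```text
time_s: 5.35
tcp_pos: [0.4857, -0.0172, 0.1255]
tool_rot: [-0.0, 0.749, 0.663, -0.001]
ft_force: [0.4, -0.2, -0.1]
opening: 0.005
gripper_force: 0.0
```

```bash
python3 - <<'E'
from h import *
s=r.get_state();Rm=rot(s["tool_rot"]); p=s["tcp_pos"]; print(s["time_s"],p,s["opening"])
need(p,Rt(0))
for d in (0,.019): print(d,proj("top",p+Rm.apply([0,0,d])),proj("side",p+Rm.apply([0,0,d])))
t=optics.get_image("top")[215:275,160:240,::-1]; q=optics.get_image("side")[105:165,370:450,::-1]
cv2.imwrite("pics/k5.png",cv2.resize(np.hstack([t,q]),(800,300),interpolation=2))
E
```

```text
5.35 [ 0.48571044 -0.01724747  0.12553593] 0.00521612992878488
t 5.35 tcp_f [[189.9  67.9 125.5]] shift [0. 0. 0.] turn [-0.01  0.   -0.  ] F [ 0.4 -0.2 -0.1]
0 [[207.67546352 257.40572965]] [[397.89544886 149.35407885]]
0.019 [[209.84843422 257.98395447]] [[396.93674681 156.3293688 ]]
```

View pics/k5.png

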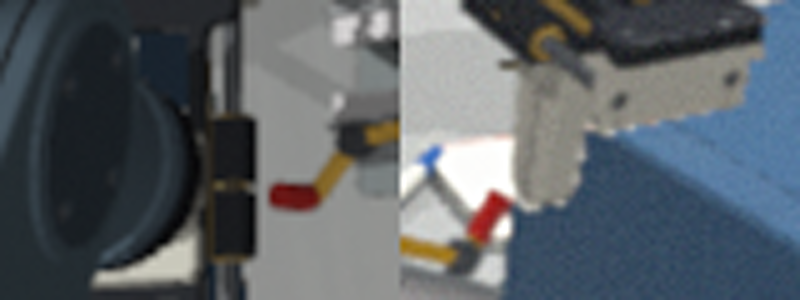

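>>> step_arm(deltas=[[-0.1, 0, 0, 0, 0, 0], [-0.1, 0, 0, 0, 0, 0], [-0.1, 0, -0.05, 0, 0, 0], [-0.1, 0, -0.05, 0, 0, 0], [-0.1, 0, -0.05, 0, 0, 0], [-0.1, 0, -0.05, 0, 0, 0], [-0.1, 0, -0.05, 0, 0, 0], [-0.1, 0, -0.05, 0, 0, 0], [0, 0, 0, 0, 0, 0]])

```text
time_s: 6.58
tcp_pos: [0.4804, -0.0671, 0.1444]
tool_rot: [0.001, 0.75, 0.661, 0.0]
ft_force: [0.0, -0.2, 0.4]
opening: 0.009
gripper_force: 0.1
```

```bash
cat >> h.py <<'E'
def mask_pts(n,lo,hi,box):
    im=cv2.cvtColor(optics.get_image(n),cv2.COLOR_RGB2HSV); m=cv2.inRange(im,lo,hi); x0,y0,x1,y1=box; k=np.argwhere(m[y0:y1,x0:x1])
    return k[:,::-1]+[x0,y0]
E
python3 - <<'E'
from h import *
s=r.get_state(); print(s["time_s"],w2f(F,s["tcp_pos"]),s["ft_force"])
for n,b in (("top",(190,210,280,290)),("side",(350,110,430,180))):
    for nm,lo,hi in (("red",(0,130,80),(6,255,255)),("yellow",(15,130,90),(30,255,255))):
        k=mask_pts(n,lo,hi,b); print(n,nm,len(k),k.mean(0) if len(k) else 0, k.min(0) if len(k) else 0,k.max(0) if len(k) else 0)
for g in (0,.15,.3,.5): print(g,proj("top",f2w(F,t2f(knob(g)-[0,0,.012])))[0].round(1),proj("side",f2w(F,t2f(knob(g)-[0,0,.012])))[0].round(1))
E
```

```text
6.575 [[0.13975347 0.06709621 0.14439047]] [ 0.03529662 -0.16513902  0.36322096]
top red 20 [236.  254.5] [234 253] [238 256]
top yellow 101 [232.59405941 229.91089109] [230 214] [237 251]
side red 35 [371.65714286 142.22857143] [369 138] [375 147]
side yellow 107 [383.91588785 158.31775701] [367 111] [396 171]
0 [236.  252.9] [371.9 142.7]
0.15 [234.5 254.4] [372.7 142.5]
0.3 [232.8 255.7] [373.8 142.5]
0.5 [230.4 256.8] [375.7 142.7]
```

>>> step_arm(deltas=[[-0.06, 0, -0.03, 0, 0, 0], [-0.05, 0, -0.03, 0, 0, 0], [0, 0, 0, 0, 0, 0]])

```text
time_s: 7.15
tcp_pos: [0.4792, -0.0707, 0.1469]
tool_rot: [-0.001, 0.75, 0.662, 0.001]
ft_force: [4.1, 7.3, -3.4]
opening: 0.002
gripper_force: 4.0
```

```bash
python3 - <<'E'
from h import *
s=r.get_state(); print(s["time_s"],w2f(F,s["tcp_pos"]),s["ft_force"])
k=mask_pts("top",(15,130,90),(30,255,255),(190,200,280,250)); v=np.linalg.svd(k-k.mean(0))[2][0]
c=back("top",np.array([k.mean(0)-15*v,k.mean(0)+15*v]),.14); d=w2f(F,c); print("arm line",k.mean(0),v,np.degrees(np.arctan2(*(d[1]-d[0])[:2])))
k=mask_pts("top",(0,130,80),(6,255,255),(190,210,280,290)); print(k.mean(0),mask_pts("side",(0,130,80),(6,255,255),(350,110,430,180)).mean(0))
for g in (0,.3): print(g,[(proj("top",f2w(F,t2f([.14-.04*np.sin(g)*q,.036-.04*q*np.cos(g),.0115])))[0].round(1)) for q in (0,1)])
E
```

```text
7.15 [[0.13602291 0.06785519 0.14694207]] [ 4.09108853  7.27344125 -3.44919251]
arm line [233.15 232.55] [0.14398298 0.98958016] -8.083207646015202
[237.41176471 253.35294118] [370.97368421 142.34210526]
0 [array([231.6, 242.1]), array([231.6, 225.2])]
0.3 [array([231.6, 242.1]), array([235.6, 225.4])]
```

>>> step_arm(deltas=[[0.2, 0, 0, 0, 0, 0], [0, 0, -0.6, 0, 0, 0], [0, 0, -0.7, 0, 0, 0], [0, 0, -0.7, 0, 0, 0], [-0.6, 0.16, 0, 0, 0, 0], [-0.6, 0.16, 0, 0, 0, 0], [-0.6, 0.16, 0, 0, 0, 0], [-0.6, 0.16, 0, 0, 0, 0], [-0.6, 0.16, 0, 0, 0, 0], [-0.6, 0.16, 0, 0, 0, 0], [-0.6, 0.16, 0, 0, 0, 0], [-0.57, 0.15, 0, 0, 0, 0]])

```text
time_s: 8.8
tcp_pos: [0.5206, -0.3555, 0.2676]
tool_rot: [0.0, 0.75, 0.662, -0.0]
ft_force: [-0.1, -0.4, 0.2]
opening: 0.006
gripper_force: 0.0
```

```bash
cat > st.py <<'E'
from h import *
def blob(n,lo,hi,box):
    k=mask_pts(n,lo,hi,box); return (k.mean(0).round(1),k.min(0),k.max(0),len(k)) if len(k) else None
if __name__=="__main__":
    need(f2w(F,[-.132,-.008,.236]),Rt(22))
    k=mask_pts("top",(15,130,90),(30,255,255),(190,200,280,260)); print("gate arm px",k.mean(0),k.min(0),k.max(0))
    for n in ("top","side"): print(n,[(w2f(F,d["centre"])[0].round(3).tolist(),round(d["p"],2)) for d in optics.recognise(n,"stopper_a") if d["centre"][2]>.1])
E
python3 st.py
```

```text
t 8.8 tcp_f [[-141.6   -7.8  267.6]] shift [0.16 0.   0.53] turn [-0.01 -2.2  -0.02] F [-0.1 -0.4  0.2]
gate arm px [230.85714286 222.32142857] [229 214] [232 233]
top [([-0.093, -0.003, 0.211], 0.5), ([-0.161, 0.016, 0.216], 0.43)]
side [([-0.179, -0.0, 0.213], 0.78), ([-0.095, -0.013, 0.211], 0.71), ([0.076, -0.013, 0.151], 0.51)]
```

>>> step_arm(deltas=[[0.16, 0, 0.1, 0, -0.74, 0], [0, 0, 0.2, 0, -0.74, 0], [0, 0, 0.2, 0, -0.72, 0], [0, 0, 0.2, 0, 0, 0], [0, 0, 0.14, 0, 0, 0], [0, 0, 0, 0, 0, 0], [0, 0, 0, 0, 0, 0]])

```text
time_s: 9.82
tcp_pos: [0.5202, -0.3581, 0.2196]
tool_rot: [0.126, 0.737, 0.649, -0.143]
ft_force: [-0.5, -0.2, 0.3]
opening: 0.003
gripper_force: 0.0
```

```bash
python3 - <<'E'
from h import *
s=r.get_state();Rm=rot(s["tool_rot"]); p=s["tcp_pos"]
need(f2w(F,[-.132,-.008,.218]),Rt(22))
for d in (-.008,0,.019): print(d,proj("top",p+Rm.apply([0,0,d])).round(1),proj("side",p+Rm.apply([0,0,d])).round(1))
t=optics.get_image("top")[190:250,290:390,::-1]; q=optics.get_image("side")[110:185,205:330,::-1]
cv2.imwrite("pics/d1.png",np.vstack([cv2.resize(t,(500,300),interpolation=2),cv2.resize(q,(500,300),interpolation=2)]))
E
```

```text
t 9.825 tcp_f [[-144.2   -7.7  219.6]] shift [ 0.2   0.   -0.05] turn [-0.01 -0.   -0.03] F [-0.5 -0.2  0.3]
-0.008 [[349.  211.8]] [[268.8 155.9]]
0 [[350.2 212.3]] [[267.5 159.6]]
0.019 [[352.9 213.6]] [[264.4 168.5]]
```

View pics/d1.png

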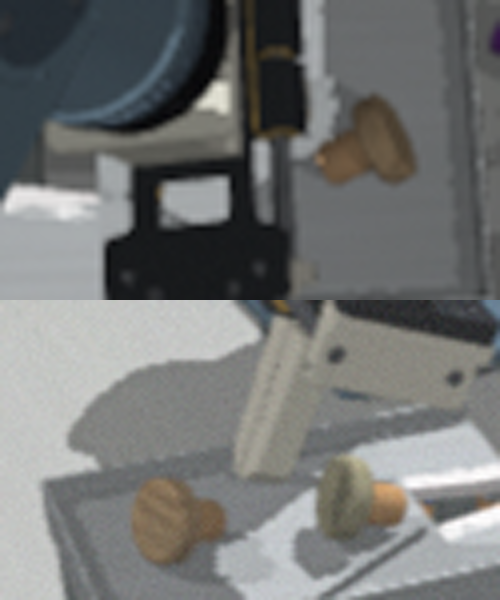

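>>> step_arm(deltas=[[0.12, 0, -0.05, 0, 0, 0], [0.03, 0, 0.075, 0, 0, 0], [0.03, 0, 0.075, 0, 0, 0], [0, 0, 0, 0, 0, 0]])

```text
time_s: 10.42
tcp_pos: [0.5209, -0.3489, 0.2086]
tool_rot: [0.126, 0.736, 0.65, -0.143]
ft_force: [-0.1, -0.4, -0.5]
opening: 0.005
gripper_force: 0.0
```

>>> step_arm(deltas=[[0.03, 0, 0.075, 0, 0, 0], [0.03, 0, 0.075, 0, 0, 0], [0, 0, 0, 0, 0, 0]])

```text
time_s: 10.8
tcp_pos: [0.5209, -0.3491, 0.1991]
tool_rot: [0.126, 0.736, 0.65, -0.143]
ft_force: [0.9, 0.8, 0.4]
opening: 0.006
gripper_force: 0.0
```

>>> step_arm(deltas=[[0.015, 0, 0.04, 0, 0, 0], [0.015, 0, 0.04, 0, 0, 0], [0, 0, 0, 0, 0, 0]])

```text
time_s: 11.18
tcp_pos: [0.5211, -0.3493, 0.1944]
tool_rot: [0.126, 0.736, 0.65, -0.143]
ft_force: [-0.1, -0.4, 0.1]
opening: 0.007
gripper_force: 0.0
```

>>> step_arm(deltas=[[0.015, 0, 0.04, 0, 0, 0], [0.015, 0, 0.04, 0, 0, 0], [0, 0, 0, 0, 0, 0]])

```text
time_s: 11.55
tcp_pos: [0.521, -0.3494, 0.1891]
tool_rot: [0.126, 0.736, 0.65, -0.143]
ft_force: [-0.0, 0.1, -0.5]
opening: 0.002
gripper_force: 0.0
```

>>> step_arm(deltas=[[0.015, 0, 0.04, 0, 0, 0], [0, 0, 0, 0, 0, 0]])

```text
time_s: 11.8
tcp_pos: [0.521, -0.3495, 0.1867]
tool_rot: [0.126, 0.736, 0.65, -0.143]
ft_force: [-0.6, 0.2, 0.3]
opening: 0.004
gripper_force: 0.0
```

>>> step_arm(deltas=[[0.015, 0, 0.04, 0, 0, 0], [0, 0, 0, 0, 0, 0]])

```text
time_s: 12.05
tcp_pos: [0.5211, -0.3495, 0.1841]
tool_rot: [0.126, 0.736, 0.65, -0.143]
ft_force: [-0.2, 0.2, -0.4]
opening: 0.005
gripper_force: 0.0
```

>>> step_arm(deltas=[[0.015, 0, 0.04, 0, 0, 0], [0, 0, 0, 0, 0, 0]])

```text
time_s: 12.3
tcp_pos: [0.521, -0.3496, 0.1815]
tool_rot: [0.126, 0.736, 0.65, -0.143]
ft_force: [0.4, 0.9, -0.2]
opening: 0.008
gripper_force: 0.0
```

>>> step_arm(deltas=[[0.015, 0, 0.03, 0, 0, 0], [0, 0, 0, 0, 0, 0]])

```text
time_s: 12.55
tcp_pos: [0.5213, -0.3497, 0.1802]
tool_rot: [0.127, 0.736, 0.65, -0.143]
ft_force: [-0.9, 0.8, 2.2]
opening: 0.006
gripper_force: 0.8
```

```bash
cat > st2.py <<'E'
from h import *
need(f2w(F,[-.132,-.008,.186]),Rt(22))
for n in ("top","side"): print(n,[(w2f(F,d["centre"])[0].round(3).tolist(),round(d["p"],2)) for d in optics.recognise(n,"stopper_a") if d["centre"][2]>.1])
im=optics.get_image("side"); cv2.imwrite("pics/s_last.png",im[:,:,::-1])
E
python3 st2.py; python3 - <<'E'
import cv2,numpy as np
im=cv2.imread("pics/s_last.png")[150:185:2,255:290:2]
g=cv2.cvtColor(im,cv2.COLOR_BGR2GRAY); print(g)
E
```

```text
t 12.55 tcp_f [[-135.7   -7.9  180.2]] shift [ 0.02  0.   -0.11] turn [-0.    0.   -0.02] F [-0.9  0.8  2.2]
top [([-0.174, 0.011, 0.22], 0.67)]
side [([-0.18, -0.001, 0.214], 0.69)]
[[106 110 103 108 111 109 110 100 112 131 161 147 154 156 138 133 136 137]
 [108 115 102 111 115 119 117 117 121 156 153 135 164 150 135 133 133 132]
 [119 126 122 121 106 115 115 106 116 155 151 152 155 143 132 135 131 123]
 [127 123 128 128 127 125 122 120 130 157 145 154 152 134 133 133 131  98]
 [124 119 127 125 125 128 128 126 149 153 148 159 143 132 134 134 127  90]
 [ 99  96 110 128 130 129 128 130 156 144 154 157 135 135 137 135 107  82]
 [ 92  96  96 115 126 123 125 137 159 136 158 151 136 134 137 128  89  86]
 [ 98 102  94 106 124 124 128 141 158 138 158 142 132 132 137 117  83  79]
 [ 94 100  95 101 132 126 120 142 146 152 154 137 130 137 128 100  82  91]
 [ 92  87  81  92 108 111 120 138 148 159 149 130 135 137 127  94  86  86]
 [ 97  97  96 101  99  97 103 109 153 148 125 130 130 133 115  99 103 101]
 [105 107 106 105 107 103  99 111 128 106  97 103 103 103 105 102  99 104]
 [109 103 105 101 105 102 104 107 108 114 105  99 101 103 106 105  97  98]
 [107 105 105 107 103 104 103 104 104 108 120 117 101 104  99 102 103  99]
 [106 104  97 104 106 101 106 103 102 119 124 127 123 125 116 123 125 150]
 [109 108 103 108 107 111 107 112 118 121 123 124 121 119 125 180 161 129]
 [126 121 120 126 121 123 131 125 122 125 125 122 126 122 121 117 106 104]
 [127 130 123 126 125 122 127 123 124 124 125 122 122 121 111 104 116 140]]
```

>>> step_arm(deltas=[[-0.045, 0, -0.11, 0, 0, 0], [0.093, 0, -0.0375, 0, 0, 0], [0.093, 0, -0.0375, 0, 0, 0], [0.093, 0, -0.0375, 0, 0, 0], [0.093, 0, -0.0375, 0, 0, 0], [0, 0, 0, 0, 0, 0]])

```text
time_s: 13.45
tcp_pos: [0.5243, -0.325, 0.1868]
tool_rot: [0.126, 0.736, 0.65, -0.143]
ft_force: [-0.5, -1.0, 0.1]
opening: 0.001
gripper_force: 0.0
```

```bash
cat > st3.py <<'E'
from h import *
import sys
need(f2w(F,[-.025,0,.1875]),Rt(22))
# grey head vs cork/wood colour blobs on the deck in the side view
im=optics.get_image("side"); cv2.imwrite("pics/s_last.png",im[:,:,::-1])
h=cv2.cvtColor(im,cv2.COLOR_RGB2HSV)
m=cv2.inRange(h,(8,70,70),(22,190,255)); m[:, :225]=0; m[:130]=0; m[190:]=0; m[:,370:]=0
n,l,s,c=cv2.connectedComponentsWithStats(m)
for i in range(1,n):
    if s[i,4]>12: print("cork-ish",s[i],c[i].round(1),w2f(F,back("side",c[i],.203))[0].round(3))
m=cv2.inRange(h,(20,35,90),(40,110,220)); m[:, :225]=0; m[:130]=0; m[190:]=0; m[:,370:]=0
n,l,s,c=cv2.connectedComponentsWithStats(m)
for i in range(1,n):
    if s[i,4]>12: print("grey-head",s[i],c[i].round(1),w2f(F,back("side",c[i],.208))[0].round(3))
print([(w2f(F,d["centre"])[0].round(3).tolist(),round(d["p"],2)) for d in optics.recognise("side","stopper_a") if d["centre"][2]>.1])
E
python3 st3.py; python3 - <<'E'
import cv2
im=cv2.imread("pics/side0.png"); h=cv2.cvtColor(im,cv2.COLOR_BGR2HSV)
# initial reference colours: head b, shank b, head a, shank a
for n,(x,y) in dict(hb=(288,160),sb=(302,161),ha=(244,165),sa=(258,165),deck=(270,180)).items(): print(n,h[y-1:y+2,x-1:x+2].reshape(-1,3).mean(0).round())
E
```

```text
t 13.45 tcp_f [[-110.9   -7.8  186.8]] shift [ 1.32 -0.13 -0.55] turn [-0.01 -0.   -0.01] F [-0.5 -1.   0.1]
cork-ish [238 155  23  20 314] [247.7 164.5] [-0.177  0.015  0.203]
cork-ish [304 154   9  11  77] [307.9 159.1] [-0.065 -0.009  0.203]
grey-head [296 151   9  16  71] [300.7 159.6] [-0.081 -0.013  0.208]
[([-0.179, 0.003, 0.213], 0.91), ([-0.079, -0.017, 0.212], 0.67)]
hb [ 28.  40. 114.]
sb [ 15. 100. 143.]
ha [ 17.  78. 126.]
sa [ 15. 104. 146.]
deck [101.   9. 189.]
```

>>> step_arm(deltas=[[0.07, -0.025, -0.028, 0, 0, 0], [0.07, -0.025, -0.028, 0, 0, 0], [0.07, -0.025, -0.028, 0, 0, 0], [0.07, -0.025, -0.028, 0, 0, 0], [0.07, -0.02, -0.028, 0, 0, 0], [0.07, -0.02, -0.028, 0, 0, 0], [0, 0, 0, 0, 0, 0]])

```text
time_s: 14.42
tcp_pos: [0.5192, -0.2973, 0.1868]
tool_rot: [0.126, 0.736, 0.65, -0.143]
ft_force: [0.0, 0.5, -0.7]
opening: 0.003
gripper_force: 0.0
```

```bash
python3 st3.py
```

```text
t 14.425 tcp_f [[-84.    0.6 186.8]] shift [ 0.91  0.01 -0.38] turn [-0.01 -0.   -0.01] F [ 0.   0.5 -0.7]
cork-ish [238 155  23  21 315] [247.7 164.4] [-0.177  0.016  0.203]
grey-head [308 151  19  15 211] [316.9 157.5] [-0.05  -0.017  0.208]
[([-0.047, -0.005, 0.202], 0.75), ([-0.178, 0.002, 0.214], 0.61)]
```

>>> step_arm(deltas=[[0.1, 0, -0.04, 0, 0, 0], [0.1, 0, -0.04, 0, 0, 0], [0.1, 0, -0.04, 0, 0, 0], [0.1, 0, -0.04, 0, 0, 0], [0.1, 0, -0.04, 0, 0, 0], [0.1, 0, -0.04, 0, 0, 0], [0.1, 0, -0.04, 0, 0, 0], [0.1, 0, -0.04, 0, 0, 0], [0.1, 0, -0.04, 0, 0, 0], [0, 0, 0, 0, 0, 0]])

```text
time_s: 15.78
tcp_pos: [0.5266, -0.2395, 0.1866]
tool_rot: [0.126, 0.736, 0.65, -0.143]
ft_force: [0.7, -1.1, 0.5]
opening: 0.008
gripper_force: 0.0
```

```bash
sed -i 's/m\[:,370:\]=0/m[:,400:]=0/g' st3.py; python3 st3.py
```

```text
t 15.775 tcp_f [[-25.7   0.3 186.6]] shift [ 0.01  0.01 -0.02] turn [-0.   -0.   -0.01] F [ 0.7 -1.1  0.5]
cork-ish [367 148  13   8  18] [373. 152.] [ 0.064 -0.032  0.203]
cork-ish [238 155  23  21 320] [247.8 164.5] [-0.177  0.015  0.203]
cork-ish [382 156  18  18  52] [391.4 165.5] [ 0.073 -0.088  0.203]
grey-head [339 149  18  13 153] [347.3 155.4] [ 0.007 -0.032  0.208]
[([-0.18, 0.001, 0.211], 0.9), ([0.023, -0.005, 0.188], 0.53)]
```

>>> step_arm(deltas=[[0.1, 0, -0.03, 0, 0, 0], [0.1, 0, -0.03, 0, 0, 0], [0.1, 0, -0.03, 0, 0, 0], [0, 0, 0, 0, 0, 0], [0, 0, 0, 0, 0, 0]])

```text
time_s: 16.5
tcp_pos: [0.5288, -0.2213, 0.1849]
tool_rot: [0.126, 0.736, 0.65, -0.143]
ft_force: [0.2, -0.6, 0.3]
opening: 0.004
gripper_force: 0.0
```

```bash
python3 st3.py
```

```text
t 16.5 tcp_f [[ -7.4   0.2 184.9]] shift [-0.29  0.    0.07] turn [-0.01  0.   -0.01] F [ 0.2 -0.6  0.3]
cork-ish [367 148  13   8  18] [373. 152.] [ 0.064 -0.032  0.203]
cork-ish [238 155  23  20 313] [247.7 164.5] [-0.177  0.015  0.203]
cork-ish [382 156  18  18  51] [391.  165.3] [ 0.072 -0.087  0.203]
grey-head [373 158  18  12 138] [380.9 163.8] [ 0.053 -0.082  0.208]
[([0.101, -0.008, 0.153], 0.72), ([-0.177, 0.003, 0.209], 0.71)]
```

>>> step_arm(deltas=[[-0.17, 0, -0.41, -0.25, 0, -0.62], [-0.17, 0, -0.41, -0.25, 0, -0.62], [-0.16, 0, -0.41, -0.25, 0, -0.62], [0, 0, 0, 0, 0, 0]])

```text
time_s: 17.1
tcp_pos: [0.5292, -0.2224, 0.2672]
tool_rot: [0.152, 0.612, 0.767, -0.118]
ft_force: [-0.2, -0.7, -0.6]
opening: 0.006
gripper_force: 0.0
```

```bash
python3 - <<'E'
from h import *
need(f2w(F,[-.210,-.006,.262]),Rt(22,20))
need(f2w(F,[-.210,-.006,.1875]),Rt(22,20))
im=optics.get_image("top"); h=cv2.cvtColor(im,cv2.COLOR_RGB2HSV); m=cv2.inRange(h,(8,60,50),(22,200,255)); m[:,:335]=0;m[:195]=0;m[240:]=0;m[:,380:]=0
n,l,s,c=cv2.connectedComponentsWithStats(m); i=1+np.argmax(s[1:,4]); k=np.argwhere(l==i)[:,::-1]; print(s[i],c[i])
q=w2f(F,back("top",k,.206))[:,:2]; print("centroid",q.mean(0),"min",q.min(0),"max",q.max(0))
# best yaw: symmetric T: minimise mirror asymmetry
best=[]
for y in np.arange(-30,31,2):
    a=np.radians(y); u=(q-q.mean(0))@np.array([np.cos(a),np.sin(a)]); v=(q-q.mean(0))@np.array([-np.sin(a),np.cos(a)])
    v=v-np.median(v); best.append((abs(np.corrcoef(u,v)[0,1])+abs(np.corrcoef(u**2,v)[0,1]),y))
print(sorted(best)[:4])
for n in ("side","top"): print([(w2f(F,d["centre"])[0].round(3).tolist(),round(d["p"],2)) for d in optics.recognise(n,"stopper_a") if d["centre"][2]>.1])
E
```

```text
t 17.1 tcp_f [[ -8.4  -0.3 267.2]] shift [-2.93 -1.05  1.28] turn [ 0.01  0.02 -0.03] F [-0.2 -0.7 -0.6]
t 17.1 tcp_f [[ -8.4  -0.3 267.2]] shift [-2.46 -1.05  2.43] turn [ 0.01  0.02 -0.03] F [-0.2 -0.7 -0.6]
[353 210  20  17 206] [363.20873786 218.77184466]
centroid [-0.17292064  0.00554781] min [-0.19175449 -0.01414839] max [-0.15018009  0.02096697]
[(np.float64(0.004044181383242487), np.int64(22)), (np.float64(0.05400023583847742), np.int64(24)), (np.float64(0.062150715245916255), np.int64(20)), (np.float64(0.11144374312206644), np.int64(26))]
[([0.101, -0.008, 0.153], 0.72), ([-0.177, 0.003, 0.209], 0.71)]
[([-0.179, 0.017, 0.216], 0.62)]
```

>>> step_arm(deltas=[[-0.37, -0.13, 0.16, 0, 0, 0], [-0.37, -0.13, 0.16, 0, 0, 0], [-0.37, -0.13, 0.16, 0, 0, 0], [-0.37, -0.13, 0.16, 0, 0, 0], [-0.37, -0.13, 0.16, 0, 0, 0], [-0.36, -0.13, 0.16, 0, 0, 0], [-0.36, -0.13, 0.16, 0, 0, 0], [-0.36, -0.13, 0.16, 0, 0, 0], [0, 0, 0, 0, 0, 0], [0, 0, 0, 0, 0, 0]])

```text
time_s: 18.5
tcp_pos: [0.5105, -0.4217, 0.2576]
tool_rot: [0.148, 0.612, 0.768, -0.119]
ft_force: [-0.2, -0.2, 0.1]
opening: 0.006
gripper_force: 0.0
```

```bash
python3 -c "
from h import *
need(f2w(F,[-.210,-.006,.1875]),Rt(22,20))"
```

```text
t 18.5 tcp_f [[-208.5   -5.9  257.6]] shift [ 0.41 -0.01  1.09] turn [-0.01 -0.01 -0.01] F [-0.2 -0.2  0.1]
```

>>> step_arm(deltas=[[0.07, 0, 0.22, 0, 0, 0], [0.08, 0, 0.22, 0, 0, 0], [0.08, 0, 0.22, 0, 0, 0], [0.08, 0, 0.22, 0, 0, 0], [0.08, 0, 0.2, 0, 0, 0], [0, 0, 0, 0, 0, 0], [0, 0, 0, 0, 0, 0]])

```text
time_s: 19.38
tcp_pos: [0.5115, -0.4252, 0.1908]
tool_rot: [0.15, 0.612, 0.768, -0.119]
ft_force: [0.4, -0.6, -0.3]
opening: 0.006
gripper_force: 0.0
```

```bash
python3 st3.py; python3 -c "
from h import *
need(f2w(F,[-.170,-.002,.1875]),Rt(22,0))"
```

```text
t 19.375 tcp_f [[-211.9   -7.3  190.8]] shift [ 2.77  0.95 -1.06] turn [0.75 0.   1.84] F [ 0.4 -0.6 -0.3]
cork-ish [367 148  13   8  24] [372.5 151.1] [ 0.064 -0.029  0.203]
cork-ish [243 155  18  20 186] [251.8 164.9] [-0.17   0.011  0.203]
cork-ish [382 156  18  18  51] [390.7 165.2] [ 0.072 -0.087  0.203]
grey-head [373 158  17  12 135] [380.7 163.8] [ 0.053 -0.082  0.208]
[([0.102, -0.008, 0.15], 0.65), ([-0.174, -0.005, 0.211], 0.47)]
t 19.475 tcp_f [[-212.    -7.5  191.2]] shift [ 0.66  0.15 -0.2 ] turn [0.75 0.01 1.84] F [-1.  -0.4 -0.5]
```

>>> step_arm(deltas=[[0.1, 0, -0.015, 0, 0, 0], [0.1, 0, -0.015, 0, 0, 0], [0, 0, 0, 0, 0, 0], [0.07, 0.006, -0.028, 0.07, 0, 0.174], [0.07, 0.006, -0.028, 0.07, 0, 0.174], [0.07, 0.006, -0.028, 0.07, 0, 0.174], [0.07, 0.006, -0.028, 0.07, 0, 0.174], [0.07, 0.006, -0.028, 0.07, 0, 0.174], [0, 0, 0, 0, 0, 0]])

```text
time_s: 20.6
tcp_pos: [0.5072, -0.3906, 0.1875]
tool_rot: [0.139, 0.672, 0.716, -0.131]
ft_force: [-0.6, -0.2, -0.0]
opening: 0.004
gripper_force: 0.0
```

```bash
sed -i 's/^print(\[(w2f.*$/for n in ("side","top"): print(n,[(w2f(F,d["centre"])[0].round(3).tolist(),round(d["p"],2)) for d in optics.recognise(n,"stopper_a") if d["centre"][2]>.1])/' st3.py; python3 st3.py
```

```text
t 20.6 tcp_f [[-178.     1.2  187.5]] shift [ 2.32  0.49 -0.94] turn [ 0.4  -0.    0.98] F [-0.6 -0.2 -0. ]
cork-ish [367 148  13   8  21] [373.5 152.2] [ 0.064 -0.033  0.203]
cork-ish [260 154  16  18 140] [267.9 162.2] [-0.139  0.009  0.203]
cork-ish [382 156  18  18  54] [390.8 165.2] [ 0.072 -0.087  0.203]
grey-head [373 158  19  12 138] [381.  163.8] [ 0.053 -0.083  0.208]
side [([-0.142, -0.001, 0.211], 0.66), ([0.101, -0.002, 0.148], 0.65)]
top [([-0.179, 0.017, 0.216], 0.62)]
```

>>> step_arm(deltas=[[0.07, 0.009, -0.028, 0.075, 0, 0.185], [0.07, 0.009, -0.028, 0.075, 0, 0.185], [0.07, 0.009, -0.028, 0.075, 0, 0.185], [0.07, 0.009, -0.028, 0.075, 0, 0.185], [0.07, 0.009, -0.028, 0.075, 0, 0.185], [0.07, 0.006, -0.028, 0, 0, 0], [0, 0, 0, 0, 0, 0]])

```text
time_s: 21.62
tcp_pos: [0.5106, -0.3637, 0.1873]
tool_rot: [0.127, 0.732, 0.654, -0.142]
ft_force: [0.3, -0.3, -0.0]
opening: 0.004
gripper_force: 0.0
```

>>> step_arm(deltas=[[0.07, 0, -0.028, 0, 0, 0], [0.07, 0, -0.028, 0, 0, 0], [0.07, 0, -0.028, 0, 0, 0], [0.07, 0, -0.028, 0, 0, 0], [0.07, 0, -0.028, 0, 0, 0], [0.07, 0, -0.028, 0, 0, 0], [0.07, 0, -0.028, 0, 0, 0], [0.07, 0, -0.028, 0, 0, 0], [0, 0, 0, 0, 0, 0]])

```text
time_s: 22.95
tcp_pos: [0.5147, -0.3275, 0.1872]
tool_rot: [0.127, 0.732, 0.654, -0.142]
ft_force: [0.3, -0.7, -0.5]
opening: 0.008
gripper_force: 0.0
```

```bash
python3 st3.py
```

```text
t 22.95 tcp_f [[-114.5    1.4  187.2]] shift [ 1.38  0.04 -0.56] turn [ 0.02 -0.    0.05] F [ 0.3 -0.7 -0.5]
cork-ish [291 149  18  17 145] [300.2 157.7] [-0.077  0.001  0.203]
cork-ish [367 148  13   8  30] [373.4 151.3] [ 0.066 -0.03   0.203]
cork-ish [382 156  18  18  55] [391.1 165.4] [ 0.072 -0.088  0.203]
grey-head [373 158  18  12 133] [381.  163.8] [ 0.053 -0.082  0.208]
side [([-0.08, -0.007, 0.211], 0.76), ([0.102, -0.004, 0.153], 0.63)]
top []
```

Tracking well. Push on through the drop at the mouth.

>>> step_arm(deltas=[[0.07, 0, -0.028, 0, 0, 0], [0.07, 0, -0.028, 0, 0, 0], [0.07, 0, -0.028, 0, 0, 0], [0.07, 0, -0.028, 0, 0, 0], [0.07, 0, -0.028, 0, 0, 0], [0.07, 0, -0.028, 0, 0, 0], [0.07, 0, -0.028, 0, 0, 0], [0, 0, 0, 0, 0, 0]])

```text
time_s: 24.15
tcp_pos: [0.5183, -0.296, 0.1871]
tool_rot: [0.127, 0.732, 0.654, -0.142]
ft_force: [0.5, 0.9, 0.5]
opening: 0.003
gripper_force: 0.0
```

```bash
python3 st3.py
```

```text
t 24.15 tcp_f [[-82.8   1.7 187.1]] shift [ 0.89  0.04 -0.37] turn [ 0.02 -0.    0.05] F [0.5 0.9 0.5]
cork-ish [367 148  13   8  25] [372.6 151. ] [ 0.065 -0.029  0.203]
cork-ish [309 150  19  16 221] [317.6 157.1] [-0.045 -0.009  0.203]
cork-ish [382 156  18  18  56] [391.4 165.6] [ 0.073 -0.088  0.203]
grey-head [374 158  18  12 137] [381.1 163.9] [ 0.053 -0.083  0.208]
side [([-0.042, -0.002, 0.201], 0.76), ([0.1, -0.01, 0.153], 0.46), ([0.121, 0.045, 0.148], 0.36)]
top []
```

>>> step_arm(deltas=[[0.1, 0, -0.04, 0, 0, 0], [0.1, 0, -0.04, 0, 0, 0], [0.1, 0, -0.04, 0, 0, 0], [0.1, 0, -0.04, 0, 0, 0], [0.1, 0, -0.04, 0, 0, 0], [0.1, 0, -0.04, 0, 0, 0], [0.1, 0, -0.04, 0, 0, 0], [0.1, 0, -0.04, 0, 0, 0], [0.1, 0, -0.04, 0, 0, 0], [0.1, 0, -0.03, 0, 0, 0], [0.1, 0, -0.03, 0, 0, 0], [0.1, 0, -0.03, 0, 0, 0]])

```text
time_s: 25.85
tcp_pos: [0.5268, -0.2196, 0.1851]
tool_rot: [0.127, 0.732, 0.654, -0.142]
ft_force: [-0.2, -0.2, -0.7]
opening: 0.007
gripper_force: 0.0
```

>>> step_arm(deltas=[[0, 0, 0, 0, 0, 0], [-0.1, 0, 0, 0, 0, 0], [-0.17, 0, -0.41, 0, 0, 0], [-0.17, 0, -0.41, 0, 0, 0], [-0.17, 0, -0.41, 0, 0, 0], [-0.6, 0, 0, 0, 0, 0], [-0.6, 0, 0, 0, 0, 0], [0, 0, 0, 0, 0, 0]])

```text
time_s: 26.85
tcp_pos: [0.5184, -0.2954, 0.2958]
tool_rot: [0.128, 0.733, 0.653, -0.142]
ft_force: [1.1, 0.6, -1.3]
opening: 0.005
gripper_force: 0.0
```

```bash
python3 st3.py; python3 - <<'E'
from h import *
for n in ("top","side"):
    im=optics.get_image(n); h=cv2.cvtColor(im,cv2.COLOR_RGB2HSV)
    c0=proj(n,f2w(F,t2f([[.055,0,.013],[.11,0,.013],[.076,0,.013],[.116,0,.013]]))); print(n,"expected .055,.11,.076,.116",c0.round(1).tolist())
    x0,y0=(c0.min(0)-25).astype(int); x1,y1=(c0.max(0)+25).astype(int)
    for nm,lo,hi in (("wood",(10,65,60),(20,200,255)),("grey",(22,25,70),(40,110,220)),("yellow",(15,140,90),(30,255,255))):
        m=np.zeros(h.shape[:2],np.uint8); m[y0:y1,x0:x1]=cv2.inRange(h,lo,hi)[y0:y1,x0:x1]
        k,l,s,c=cv2.connectedComponentsWithStats(m)
        for i in range(1,k):
            if s[i,4]>15: print(nm,s[i],c[i].round(1))
E
```

```text
t 26.85 tcp_f [[-82.2   1.6 295.8]] shift [1.56 0.03 1.31] turn [0.02 0.01 0.03] F [ 1.1  0.6 -1.3]
cork-ish [367 148  13   8  25] [373.2 151.4] [ 0.065 -0.03   0.203]
cork-ish [358 154  10  11  72] [362.  158.6] [ 0.032 -0.046  0.203]
cork-ish [382 156  18  18  56] [391.2 165.4] [ 0.073 -0.088  0.203]
cork-ish [369 159   7   8  38] [372.  162.6] [ 0.044 -0.066  0.203]
grey-head [374 158  17  12 126] [381.5 163.9] [ 0.054 -0.083  0.208]
side [([0.104, -0.008, 0.15], 0.5), ([0.065, -0.003, 0.164], 0.48)]
top [([0.071, 0.007, 0.173], 0.47), ([0.097, 0.011, 0.145], 0.41)]
top expected .055,.11,.076,.116 [[261.4, 222.9], [241.6, 225.4], [253.7, 223.9], [239.5, 225.7]]
wood [247 217   9  16 122] [251.4 224.8]
wood [259 222   6   8  34] [261.3 225.4]
grey [237 218  10  16 108] [242.2 227. ]
yellow [232 244   6   6  21] [234.2 246.8]
side expected .055,.11,.076,.116 [[360.9, 155.9], [381.0, 161.1], [368.7, 157.9], [383.1, 161.6]]
wood [367 148  13   8  20] [372.6 151.3]
wood [358 154  10  11  71] [362.1 158.6]
wood [369 159   7   8  37] [372.1 162.4]
grey [373 158  17  12 130] [381.1 164. ]
yellow [367 148  12   8  32] [373.2 151.2]
yellow [382 157  17  16  65] [390.8 164.7]
```

```bash
python3 -c "
from plant import job
print(job.sign_off())"
```

```text
the job is handed in; nothing more can be done
None
```

I shut the gate and sent stopper_b, then stopper_a, into the track; both read as queued behind it at about 112 and 72 mm below the bend. I handed in at about 27 s; sign-off gave no verdict, the seating was read from camera numbers rather than a final picture, and the arm went nowhere near the glue and tape.

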